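Index the badge turntable by one hole

TASK

Press in the spring plunger on the rim of the badge jig's turntable to unlock it, and push the turntable round anticlockwise (seen from above) to the very next hole, so that the plunger springs fully out again and locks the table there. Do not run past that hole or turn the table the other way. Leave the two badge blanks lying in their nests, and the spray can, tape roll and thread cone where they stand.

Things in the scene. Friction and masses are not known exactly. Their poses are not given: they have to be found in the camera images.
- jig_base: Fixed round aluminium base of the indexing jig, 252 mm across, 41 mm high, with three bolted feet reaching 160 mm from the axis (10 mm high). Origin: centre of its underside on the work surface; z up is the axis of the turntable. In its top, near the edge, six 13 mm index holes lie 60 degrees apart on a circle of 108 mm radius, joined by a narrower slot. Its heading is arbitrary.
- turntable (a joint): Angle of the turntable about the base's vertical axis, rad, growing anticlockwise seen from above. At the start it stands near 0, locked in a hole with about 0.014 rad of play either way; the holes are 1.047 rad (60 degrees) apart, so the next one anticlockwise is at 1.047. The bearing has light friction (0.1 N m) and stays where it is left.
- table_center (a point): Centre of the upper face of the turntable, on its axis, 58 mm above the work surface. Steel disc, 184 mm across and 12 mm thick, with a lug at one place of the rim that carries the plunger, a turning peg opposite, and six nests 60 mm from the axis, each with four 10 mm brass pins. Its x axis points from the axis to the plunger.
- plunger_top (a point): Middle of the upper face of the plunger's round black push button, 28 mm across, 94 mm above the work surface when out, 108 mm from the turntable's axis, on the lug (12 mm thick, 36 mm wide, a 30 mm collar rising to 66 mm). Moves with turntable and plunger.
- plunger (a joint): How far the plunger is pressed straight down, m: 0 fully out (spring pushes with 2.5 N), 0.015 fully in (about 6.5 N). It frees the table when about 0.010 or more is pressed. Let go between two holes it stays about 0.010 in, under the slotted plate, the table still free; over a hole its round nose springs out to 0 and locks the table.
- peg_top (a point): Middle of the top of the turntable's upright turning peg: black, 16 mm thick, standing 55 mm above the turntable's face (top 113 mm above the work surface), 80 mm from the axis, straight opposite the plunger. Fixed to the turntable.
- nest_a (a point): Middle of the nest that holds blank a, at half the height of the blank lying in it; 60 mm from the axis, 90 degrees anticlockwise from the plunger. Turns with the turntable.
- nest_b (a point): The same for blank b; 210 degrees anticlockwise from the plunger.
- blank_a_mid (a point): Centre of a loose bare steel badge blank (disc 38 mm across, 6 mm thick, 20 g) lying in nest a.
- blank_b_mid (a point): Centre of the second, equal blank, lying in nest b.
- spray_can: Bystander: upright aerosol can, 56 mm across, 120 mm high; origin at the centre of its underside.
- tape_roll: Bystander: roll of tape lying flat, 100 mm across, 25 mm high; origin at the centre of its underside.
- thread_cone: Bystander: upright cone of thread, 60 mm across at the foot, 112 mm high; origin at the centre of its underside.
Mind the look-alikes: they are no part of the job. Leave any yellow look-alike of the part that bears blank_a_mid alone. Leave any orange look-alike of the part that bears blank_b_mid alone.

How it is judged:
By the outcome, as a careful person would: the job done as asked, in the order asked, and still so for the second after the job is handed in, with the robot touching nothing.
It also fails if it takes over 45 s, if anything falls off the work surface, if the arm or the gripper's body presses on something with over 40 N, if the wrist force passes 120 N, or if a joint passes its speed limit or range.

ROBOT

A 7-joint arm with a two-finger parallel gripper is mounted at the origin on the work surface. World frame = base frame: x ahead of the robot, y to its left, z up, the work surface at z = 0. Lengths are in m, angles in rad, forces in N, time in s.
With the tool pointing down it reaches from about 0.4 to 0.85 m from the base axis. Payload 10.4 kg.
Tool frame: the origin (TCP) lies where the fingers leave the gripper's body, on its centre line; the fingertips stand 73 mm ahead of it and the grasp point (between the pads) lies 54 mm ahead of it; z points along the fingers, y is the line along which they close (so a half turn about z gives the same grasp; the last joint's range is limited). The gripper opens to 85 mm and grips with 20 to 120 N. Pads are 22 mm wide; open, the fingers measure 114 mm over their backs; the gripper's body (76 mm by 85 mm) begins 54 mm behind the grasp point. The pads swing forward as they close: fully open they stand 13 mm farther back than shut.
Start: joints at [1.327, 0.332, -0.065, 1.46, 0.022, 1.35, -0.088], TCP at [0.137, -0.61, 0.304] pointing down, gripper open.
Joint ranges: [-2.6, 2.6], [-0.5, 2.12], [-1.47, 1.34], [0.16, 2.42], [-1.27, 4.41], [0.06, 2.06], [-2.6, 2.6]. Speed limits (rad/s): [2.22, 2.22, 2.79, 2.79, 3.14, 3.14, 3.14].

INTERFACE

Orientations are given as a unit quaternion [x, y, z, w].
In Python, from workcell import manip, camera gives the robot as it stands. The module is installed in compiled form; this text tells all that it offers.
- The arm moves only by the shell command python3 -m creep 'ROWS' [OPENING] [FORCE]. ROWS is JSON, a list of rows, each a list of 2 entries, a list of its own where there are three numbers: the shift along the tool's x, y, z in mm, then the turn about the tool's z in rad. In form: [[[tx, ty, tz], twist], ...]. A call has 1 to 5 rows; each row is the pose to reach, as a shift and turn from the pose commanded when the call began, along the tool's axes at that moment; what a row does not reach only later rows make up. A row lasts 1/12 s, in which the tool goes at most 41.7 mm and 7.16 degrees, less where a joint would pass 70% of its speed; a pose out of reach is approached as far as the arm can. A call with a gripper value outside its range is refused whole. OPENING is the opening, from 0 (shut) to 1 (fully open), set as the call begins (- or left out, the last holds). The fingers move at their own pace and stop on an object; FORCE is the grip in N (left out, the last holds). Time passes only in rows, so rows that repeat a pose let the fingers close. It gives the time, the measured TCP pose, the force, the opening and the grip force at its end, in the units of the state.
- manip.get_obs(): the state, without advancing time (a new reading comes with each control period).
- camera(name): name is "side" or "top"; returns a dict with "pixels" (480x640x3 uint8, red, green, blue), "z_map" (480x640 float32, m along the optical axis (not along the pixel's ray), 0 where there is no reading), "fx", "fy", "cx", "cy" (pixels), "distortion" ([k1, k2, p1, p2, k3] as OpenCV has them; the pictures are not rectified), "extrinsics" (4x4, takes a point from world to camera coordinates). Camera axes: x right, y down, z forward; pixel columns grow to the right and rows downward; lengths in m; the calibration is good to about 2 mm. A picture is of the moment at which its call begins.
- manip.hand_in(): hands the job in; it is judged then, once.
The state is a dict: "clock": time; "joint_pos": joint angles; "joint_velocities": joint speeds; "tau": joint torques, N m; "position": TCP position; "ee_rot": TCP orientation; "ft_force": force on the tool from outside, world axes, zero at the start; "torque": the same for the moment, N m; "grip_width": opening from 0.0 (shut) to 1.0 (fully open); "grasp_force": force on a finger pad.
Only numpy, scipy, OpenCV 4.12 (cv2) and the standard library are available. Lean on these libraries where they do the work, as an engineer would, in place of code of your own. Each camera call takes 0.05 s, during which the arm holds its last target. There are 200 camera calls.

## Working session

There is one attempt and no reset: what is moved stays moved. The work goes in short steps, Python scripts to look and compute and a shell command to move; the robot and the scene stay as the last step left them, time stands still between calls to the robot, and variables do not carry over. Pictures are saved under pics/ and viewed, at most 10 in all, crops included, and the job is handed in when it is done.

```bash
mkdir -p pics; python3 - <<'E'
from workcell import manip, camera
import cv2,numpy as np
for n in("top","side"):
    c=camera(n); cv2.imwrite(f"pics/{n}0.png",c["pixels"][:,:,::-1]); np.savez(f"{n}0.npz",**c)
    print(n,c["fx"],c["cx"],c["cy"],c["distortion"],np.round(c["extrinsics"],3).tolist())
print(manip.get_obs())
E
```

```text
top 510.84725935240857 319.9250279633704 248.6507465680317 [0.01118854 0.         0.         0.         0.        ] [[0.051, -0.999, -0.005, -0.029], [-0.978, -0.049, -0.204, 0.608], [0.204, 0.015, -0.979, 1.116], [0.0, 0.0, 0.0, 1.0]]
side 572.0616475312482 316.6104848764739 240.2849553518868 [-0.09644489  0.          0.          0.          0.        ] [[-0.953, -0.303, -0.002, 0.555], [-0.216, 0.684, -0.696, 0.212], [0.212, -0.663, -0.718, 1.286], [0.0, 0.0, 0.0, 1.0]]
{'clock': 0.1, 'joint_pos': array([ 1.32738342,  0.3328092 , -0.06470026,  1.46086591,  0.02161764,
        1.34991999, -0.08851489]), 'joint_velocities': array([-1.00840429e-03, -2.03375814e-03, -4.69855138e-04, -9.36730372e-05,
        4.78635985e-04,  1.30061217e-03,  7.36453143e-04]), 'tau': array([ 1.37224513e-03, -6.26748419e+01,  4.93251008e-02, -3.92433965e+01,
        1.65274716e-02,  6.85714855e-03,  3.56114788e-05]), 'position': array([ 0.13683013, -0.60957991,  0.30319102]), 'ee_rot': array([ 9.93910709e-01,  1.10186553e-01, -1.10311678e-04, -6.43814361e-04]), 'ft_force': array([ 0.04181882, -0.34309441, -0.48547448]), 'torque': array([ 0.00858026,  0.01708014, -0.00333477]), 'grasp_force': 0.0, 'grip_width': 0.9978507207184605}
```

View pics/top0.png

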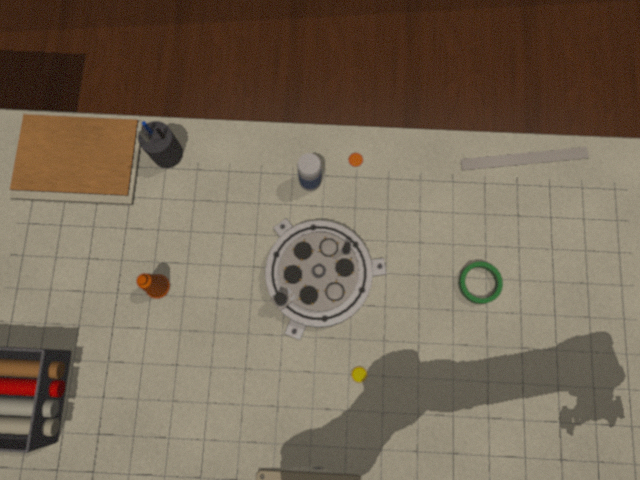

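View pics/side0.png

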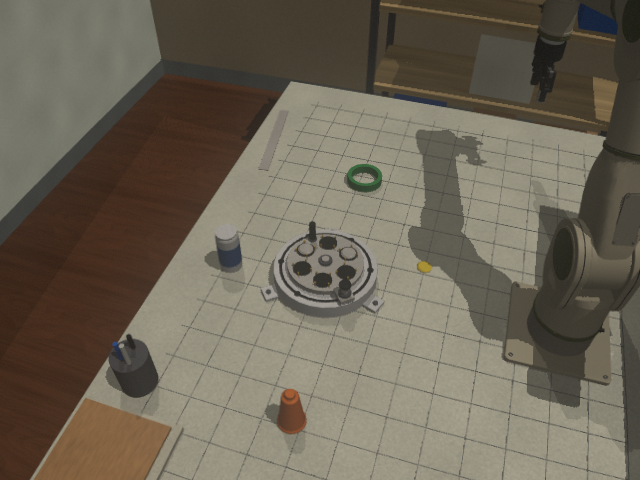

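The top view shows the jig centre near (320,272), plunger button near (281,297) and peg near (347,247). The can stands at (310,170), tape at (480,283) and cone at (153,286), all clear of the arc.

```bash
cat > h.py <<'E'
import numpy as np,cv2
def world(c):
    K=np.array([[c["fx"],0,c["cx"]],[0,c["fy"],c["cy"]],[0,0,1.]])
    v,u=np.mgrid[:480,:640]
    p=cv2.undistortPoints(np.stack([u,v],-1).reshape(-1,1,2).astype(float),K,np.array(c["distortion"],float)).reshape(480,640,2)
    z=c["z_map"]; P=np.dstack([p[...,0]*z,p[...,1]*z,z]); E=np.array(c["extrinsics"])
    return (P-E[:3,3])@E[:3,:3]   # R^T(P-t)
def jig(c,c0):
    W=world(c); r=np.hypot(W[...,0]-c0[0],W[...,1]-c0[1]); Z=W[...,2]
    b=W[(r<.14)&(abs(Z-.041)<.006)]
    (x,y),R=cv2.minEnclosingCircle(b[:,:2].astype(np.float32))
    m=W[(r<.14)&(Z>.08)]
    return W,b,(x,y,R),m
E
python3 - <<'E'
from h import *
for n in("top","side"):
    c=dict(np.load(n+"0.npz"))
    W=world(c); 
    if n=="top": c0=W[272,320]
    W,b,C,m=jig(c,c0); print(n,np.round(c0,3),"base",np.round(C,4))
    k=np.float32(m[:,:2]); _,l,cc=cv2.kmeans(k,2,None,(3,50,1e-5),5,0)
    for i in(0,1):
        q=m[l[:,0]==i]; zt=np.percentile(q[:,2],90); t=q[q[:,2]>zt-.006]; print(len(q),len(t),np.round([*t.mean(0),zt],4),np.round(np.ptp(t,axis=0),3))
E
```

```text
top [ 0.553 -0.002  0.068] base [0.5582 0.0038 0.1261]
125 116 [0.4871 0.0851 0.0944 0.097 ] [0.026 0.027 0.008]
55 33 [ 0.6097 -0.0574  0.1144  0.1165] [0.014 0.013 0.009]
side [ 0.553 -0.002  0.068] base [0.5612 0.0021 0.1282]
85 30 [ 0.6123 -0.0587  0.1132  0.1145] [0.015 0.017 0.009]
113 96 [0.4901 0.084  0.0948 0.0975] [0.026 0.029 0.007]
```

```bash
python3 - <<'E'
import cv2
a=cv2.imread("pics/side0.png")[220:320,260:390]; cv2.imwrite("pics/sidecrop.png",cv2.resize(a,None,fx=6,fy=6,interpolation=cv2.INTER_CUBIC))
E
```

```text
(no output)
```

View pics/sidecrop.png

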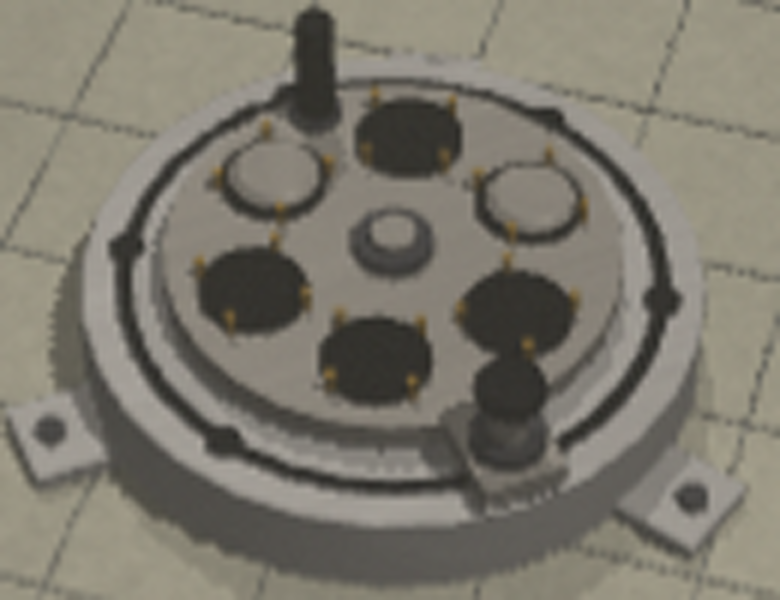

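Crop: the button head (510,390) is a short cap on a collar, and I can grip it across the tangent. Plan: approach, grip the button, press 12 mm, swing about the axis.

```bash
cat > rel.py <<'E'
import sys,numpy as np
from scipy.spatial.transform import Rotation as R
from workcell import manip
C=np.array([.559,.003])
def rel(phi,z,r=.108):
    """tool-frame shift (mm) and twist to stand over the plunger circle at angle phi (deg), TCP height z"""
    o=manip.get_obs(); Q=R.from_quat(o["ee_rot"]); p=o["position"]; a=np.radians(phi)
    t=np.array([*(C+r*np.array([np.cos(a),np.sin(a)])),z]); x=Q.as_matrix()[:,0]
    tw=-(a-np.arctan2(x[1],x[0])+np.pi)%(2*np.pi); tw=tw-2*np.pi if tw>np.pi else tw
    tw=(np.arctan2(x[1],x[0])-a+np.pi)%(2*np.pi)-np.pi
    return np.round(Q.inv().apply(t-p)*1e3,1),round(tw,3),o
if __name__=="__main__":
    s,t,o=rel(*map(float,sys.argv[1:])); d=o["position"][:2]-C
    print("shift",s,"twist",t,"| t",round(o["clock"],2),"p",np.round(o["position"],4),"phi",np.round([np.degrees(np.arctan2(d[1],d[0])),np.hypot(*d)],3),"F",np.round(o["ft_force"],1),"w",round(o["grip_width"],3),"g",round(o["grasp_force"],1),"q",np.round(o["joint_pos"],2),"tilt",np.round(R.from_quat(o["ee_rot"]).as_matrix()[2],3))
E
sed -i '/tw=-(a-np/d' rel.py
python3 -m creep '[[[25,-16,0],0],[[50,-31,0],0],[[75,-47,0],0],[[100,-62,0],0],[[124,-78,0],0]]'
python3 -m creep '[[[25,-16,0],0],[[50,-31,0],0],[[75,-47,0],0],[[100,-62,0],0],[[124,-78,0],0]]'
python3 -m creep '[[[25,-16,0],0],[[50,-31,0],0],[[75,-47,0],0],[[100,-62,0],0],[[124,-78,0],0]]'
python3 rel.py 130.7 0.25
```

```text
clock: 0.52
position: [0.2417, -0.5053, 0.3035]
ee_rot: [0.994, 0.11, -0.0, -0.0]
ft_force: [0.3, 0.0, 0.3]
grip_width: 0.999
grasp_force: 0.0
clock: 0.93
position: [0.3456, -0.402, 0.3037]
ee_rot: [0.994, 0.11, -0.0, -0.0]
ft_force: [0.2, -0.5, -0.7]
grip_width: 1.0
grasp_force: 0.0
clock: 1.35
position: [0.4494, -0.2988, 0.3037]
ee_rot: [0.994, 0.11, -0.0, -0.0]
ft_force: [0.5, -0.6, 0.6]
grip_width: 0.993
grasp_force: 0.0
shift [ 122.2 -365.8   53.7] twist -2.06 | t 1.35 p [ 0.4494 -0.2988  0.3037] phi [-109.952    0.321] F [ 0.5 -0.6  0.6] w 0.993 g 0.0 q [ 0.84  0.17 -0.38  1.67  0.06  1.31 -0.9 ] tilt [-0. -0. -1.]
```

```bash

python3 -m creep '[[[12,-36,0],0],[[24,-72,0],0],[[36,-108,0],0],[[48,-144,0],0],[[60,-180,0],0]]' 0.65 30
python3 -m creep '[[[12,-36,0],0],[[24,-72,0],0],[[36,-108,0],0],[[48,-146,0],0],[[62,-186,10],0]]'
python3 -m creep '[[[0,0,5],-0.12],[[0,0,10],-0.24],[[0,0,15],-0.36],[[0,0,20],-0.48],[[0,0,20],-0.6]]'
python3 -m creep '[[[0,0,5],-0.12],[[0,0,10],-0.24],[[0,0,15],-0.36],[[0,0,20],-0.48],[[0,0,20],-0.6]]'
python3 -m creep '[[[0,0,0],-0.12],[[0,0,0],-0.24],[[0,0,0],-0.36],[[0,0,0],-0.48],[[0,0,0],-0.6]]'
python3 -m creep '[[[0,0,0],-0.12],[[0,0,0],-0.24],[[0,0,0],-0.26],[[0,0,0],-0.26]]'
python3 rel.py 130.7 0.165
```

```text
clock: 1.77
position: [0.4674, -0.1094, 0.3037]
ee_rot: [0.994, 0.11, -0.0, 0.0]
ft_force: [0.3, 1.0, -0.2]
grip_width: 0.653
grasp_force: 0.0
clock: 2.18
position: [0.4875, 0.0838, 0.2956]
ee_rot: [0.994, 0.11, 0.001, 0.0]
ft_force: [1.7, -1.1, -0.8]
grip_width: 0.65
grasp_force: 0.0
clock: 2.6
position: [0.4867, 0.0819, 0.2731]
ee_rot: [0.916, 0.402, -0.001, -0.0]
ft_force: [0.2, -0.6, -0.3]
grip_width: 0.651
grasp_force: 0.0
clock: 3.02
position: [0.4867, 0.0818, 0.2532]
ee_rot: [0.756, 0.654, -0.001, -0.001]
ft_force: [-0.4, -0.7, -0.3]
grip_width: 0.648
grasp_force: 0.0
clock: 3.43
position: [0.4871, 0.0819, 0.254]
ee_rot: [0.529, 0.849, -0.0, -0.0]
ft_force: [-0.5, 0.2, -0.3]
grip_width: 0.645
grasp_force: 0.0
clock: 3.77
position: [0.4872, 0.0819, 0.2541]
ee_rot: [0.418, 0.908, -0.0, -0.0]
ft_force: [-0.3, -0.3, -0.3]
grip_width: 0.65
grasp_force: 0.0
shift [ 1.4  3.1 89.1] twist -0.002 | t 3.77 p [0.4872 0.0819 0.2541] phi [1.32334e+02 1.07000e-01] F [-0.3 -0.3 -0.3] w 0.65 g 0.0 q [ 0.58  0.17 -0.9   1.83  0.14  1.21  0.34] tilt [ 0. -0. -1.]
```

```bash

python3 -m creep '[[[0,1,20],0],[[1,2,40],0],[[1,3,60],0],[[1,3,80],0],[[1,3,89],0]]'
python3 rel.py 130.7 0.153
python3 - <<'E'
from workcell import camera
import cv2,numpy as np
o=[]
for n,(u,v) in (("side",(340,280)),("top",(290,285))):
    c=camera(n); np.savez(n+"1.npz",**c); o.append(cv2.resize(c["pixels"][v-50:v+50,u-40:u+40,::-1],None,fx=5,fy=5,interpolation=cv2.INTER_CUBIC))
cv2.imwrite("pics/near1.png",np.hstack(o))
E
```

```text
clock: 4.18
position: [0.4878, 0.0844, 0.163]
ee_rot: [0.419, 0.908, -0.001, -0.001]
ft_force: [-0.7, -0.9, 0.0]
grip_width: 0.649
grasp_force: 0.0
shift [-0.1  0.9 10. ] twist -0.004 | t 4.18 p [0.4878 0.0844 0.163 ] phi [1.31177e+02 1.08000e-01] F [-0.7 -0.9  0. ] w 0.649 g 0.0 q [ 0.51  0.3  -0.87  1.92  0.26  1.04  0.24] tilt [ 0.002 -0.002 -1.   ]
```

View pics/near1.png

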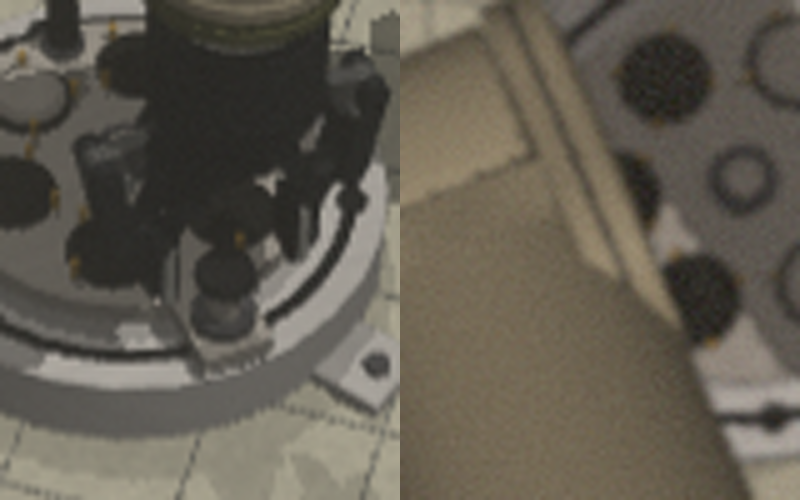

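Side crop: the button (225,275) lies between fingertips (160,290) and (295,240), with the tips still above its sides. Lower 11 mm and close.

```bash

python3 -m creep '[[[0,1,6],0],[[0,1,11],0],[[0,1,11],0]]'
python3 -m creep '[[[0,0,0],0],[[0,0,0],0],[[0,0,0],0],[[0,0,0],0],[[0,0,0],0]]' 0.2 25
python3 rel.py 130.7 0.153
```

```text
clock: 4.53
position: [0.4898, 0.0853, 0.1542]
ee_rot: [0.418, 0.909, -0.0, 0.0]
ft_force: [0.1, 0.2, 0.4]
grip_width: 0.65
grasp_force: 0.0
clock: 4.95
position: [0.4898, 0.0853, 0.1547]
ee_rot: [0.417, 0.909, -0.0, 0.0]
ft_force: [-1.3, -1.0, 2.5]
grip_width: 0.311
grasp_force: 24.5
shift [ 0.5 -1.2  1.7] twist -0.0 | t 4.95 p [0.4898 0.0853 0.1547] phi [1.3005e+02 1.0800e-01] F [-1.3 -1.   2.5] w 0.311 g 24.5 q [ 0.5   0.31 -0.86  1.93  0.28  1.02  0.23] tilt [-0.001  0.    -1.   ]
```

Gripped on the button (26 mm opening). Press down 12 mm.

```bash

python3 -m creep '[[[0,0,3],0],[[0,0,6],0],[[0,0,9],0],[[0,0,12],0],[[0,0,12],0]]'
python3 rel.py 130.7 0.153
```

```text
clock: 5.37
position: [0.4898, 0.0853, 0.1419]
ee_rot: [0.417, 0.909, 0.0, 0.0]
ft_force: [-0.4, -1.0, 5.1]
grip_width: 0.305
grasp_force: 24.7
shift [  0.5  -1.2 -11.1] twist -0.0 | t 5.37 p [0.4898 0.0853 0.1419] phi [1.30044e+02 1.08000e-01] F [-0.4 -1.   5.1] w 0.305 g 24.7 q [ 0.49  0.33 -0.85  1.94  0.3   1.    0.22] tilt [ 0.  0. -1.]
```

```bash

python3 -m creep '[[[0,0,1],0],[[-0.1,-4.3,1],-0.04],[[-0.3,-8.6,1],-0.08],[[-1.1,-15.1,1],-0.14],[[-2.2,-21.5,1],-0.2]]'
python3 rel.py 160 0.141
```

```text
clock: 5.78
position: [0.4748, 0.0702, 0.1415]
ee_rot: [0.323, 0.946, 0.0, 0.0]
ft_force: [-1.1, 1.7, 4.9]
grip_width: 0.311
grasp_force: 24.7
shift [ -4.8 -34.5   0.5] twist -0.308 | t 5.78 p [0.4748 0.0702 0.1415] phi [1.41438e+02 1.08000e-01] F [-1.1  1.7  4.9] w 0.311 g 24.7 q [ 0.57  0.3  -0.9   1.98  0.28  0.99  0.45] tilt [ 0.     0.001 -1.   ]
```

```bash

python3 -m creep '[[[-0.2,-6.5,0],-0.06],[[-0.8,-12.9,0],-0.12],[[-1.7,-19.3,0],-0.18],[[-3.1,-25.7,0],-0.24],[[-4.8,-31.9,0],-0.3]]'
python3 -m creep '[[[-0.2,-6.5,0],-0.06],[[-0.8,-12.9,0],-0.12],[[-1.7,-19.3,0],-0.18],[[-3.1,-25.7,0],-0.24],[[-4.8,-31.9,0],-0.3]]'
python3 -m creep '[[[0,0,0],0],[[0,0,0],0]]'
python3 rel.py 187 0.142
python3 - <<'E'
from workcell import camera
import cv2,numpy as np
from h import *
c=camera("side"); W,b,C,m=jig(c,(.559,.003))
c=camera("top"); W,b,C,m2=jig(c,(.559,.003))
for m in (m,m2):
    k=m[(m[:,2]>.10)&(m[:,2]<.12)]; d=k[:,:2]-[.559,.003]; r=np.hypot(*d.T); a=np.degrees(np.arctan2(d[:,1],d[:,0])); s=(r>.068)&(r<.092)&(a>-50)&(a<60); print(s.sum(),np.round([a[s].mean(),a[s].min(),a[s].max(),r[s].mean()],3))
E
```

```text
clock: 6.2
position: [0.4583, 0.042, 0.1412]
ee_rot: [0.178, 0.984, 0.0, -0.001]
ft_force: [-4.8, 2.5, 5.2]
grip_width: 0.312
grasp_force: 24.7
clock: 6.62
position: [0.4508, 0.0102, 0.1408]
ee_rot: [0.029, 1.0, 0.0, -0.002]
ft_force: [-6.7, 1.9, 5.2]
grip_width: 0.307
grasp_force: 24.7
clock: 6.78
position: [0.4508, 0.0098, 0.1407]
ee_rot: [0.03, 1.0, -0.0, -0.002]
ft_force: [-6.8, 1.2, 5.7]
grip_width: 0.311
grasp_force: 24.7
shift [ -2.2 -19.9  -1.3] twist -0.183 | t 6.78 p [0.4508 0.0098 0.1407] phi [1.76411e+02 1.08000e-01] F [-6.8  1.2  5.7] w 0.311 g 24.7 q [ 0.8   0.26 -1.    2.04  0.26  0.98  1.18] tilt [ 0.004 -0.    -1.   ]
49 [ -4.388 -11.383   0.325   0.081]
42 [ -4.996 -10.223  -0.279   0.078]
```

Peg stands at about −4.7° (turned about 46°). I'll loosen the grip so the plunger rests under the plate, then push on with the trailing finger.

```bash

python3 -m creep '[[[0,0,0],0],[[0,0,0],0],[[0,0,0],0],[[0,0,0],0]]' 0.42 20
python3 rel.py 187 0.142
python3 -m creep '[[[0,-5.4,-1],-0.05],[[-0.5,-10.8,-1],-0.1],[[-1.2,-16.2,-1],-0.15],[[-1.2,-16.2,-1],-0.15]]'
python3 rel.py 192.4 0.142
cat > look.py <<'E'
import sys
from workcell import camera
from h import *
for n in ("side","top"):
    c=camera(n); W,b,C,m=jig(c,(.559,.003))
    k=m[(m[:,2]>.10)&(m[:,2]<.12)]; d=k[:,:2]-[.559,.003]; r=np.hypot(*d.T); a=np.degrees(np.arctan2(d[:,1],d[:,0])); s=(r>.068)&(r<.092)&(a>-60)&(a<60); print(s.sum(),"peg",np.round([a[s].mean(),a[s].min(),a[s].max()],2))
    if n=="side":
        u,v=[int(q) for q in sys.argv[2:4]]; cv2.imwrite(sys.argv[1],cv2.resize(c["pixels"][v-40:v+40,u-50:u+50,::-1],None,fx=6,fy=6,interpolation=cv2.INTER_CUBIC))
E
python3 look.py pics/near2.png 370 280
```

```text
clock: 7.22
position: [0.4524, 0.01, 0.1413]
ee_rot: [0.03, 1.0, 0.0, 0.0]
ft_force: [0.0, 0.4, -0.3]
grip_width: 0.423
grasp_force: 0.0
shift [ -0.6 -20.2  -0.7] twist -0.183 | t 7.22 p [0.4524 0.01   0.1413] phi [1.76227e+02 1.07000e-01] F [ 0.   0.4 -0.3] w 0.423 g 0.0 q [ 0.8   0.26 -1.    2.04  0.26  0.97  1.18] tilt [-0.  0. -1.]
clock: 7.55
position: [0.4525, -0.0068, 0.1422]
ee_rot: [-0.045, 0.999, 0.0, -0.0]
ft_force: [0.5, -0.8, 0.5]
grip_width: 0.419
grasp_force: 0.0
shift [  0.2 -13.5   0.2] twist -0.125 | t 7.55 p [ 0.4525 -0.0068  0.1422] phi [-1.74766e+02  1.07000e-01] F [ 0.5 -0.8  0.5] w 0.419 g 0.0 q [ 0.86  0.26 -1.02  2.04  0.27  0.98  1.37] tilt [ 0.  0. -1.]
51 peg [ 3.87 -3.63  9.53]
45 peg [ 4.35 -0.57  9.59]
```

View pics/near2.png

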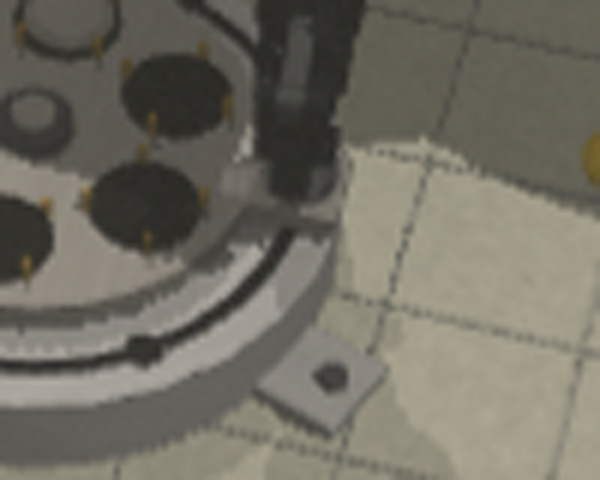

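The lug follows the trailing finger at (300,180), with about 6° to go. Approach gently in small steps.

```bash

python3 -m creep '[[[0,-2,0],-0.02],[[0,-4,0],-0.037],[[0,-6,0],-0.055],[[-0.2,-7,0],-0.065],[[-0.2,-7,0],-0.065]]'
python3 -m creep '[[[0,-1,0],-0.01],[[0,-2,0],-0.02],[[0,-2,0],-0.02],[[0,-2,0],-0.02]]'
python3 rel.py 192.4 0.142
python3 look.py pics/near3.png 370 280
```

```text
clock: 8.07
position: [0.4533, -0.0132, 0.1423]
ee_rot: [-0.077, 0.997, 0.0, 0.0]
ft_force: [-0.0, 2.6, 0.3]
grip_width: 0.422
grasp_force: 0.9
clock: 8.4
position: [0.4536, -0.0157, 0.1423]
ee_rot: [-0.087, 0.996, -0.0, -0.0]
ft_force: [-0.4, 0.5, 0.1]
grip_width: 0.419
grasp_force: 0.0
shift [ 0.8 -4.4  0.3] twist -0.043 | t 8.4 p [ 0.4536 -0.0157  0.1423] phi [-1.69942e+02  1.07000e-01] F [-0.4  0.5  0.1] w 0.419 g 0.0 q [ 0.88  0.27 -1.02  2.03  0.28  0.98  1.46] tilt [ 0.    -0.001 -1.   ]
46 peg [ 7.53 -0.8  14.  ]
45 peg [ 7.56  2.85 12.9 ]
```

```bash

python3 -m creep '[[[0,-1,0],-0.01],[[0,-2,0],-0.02],[[0,-3,0],-0.03],[[0,-3,0],-0.03]]'
python3 -m creep '[[[0,-0.7,0],-0.007],[[0,-1.2,0],-0.012],[[0,-1.2,0],-0.012]]'
python3 rel.py 192.4 0.142
python3 look.py pics/near3.png 370 280
```

```text
clock: 8.83
position: [0.4541, -0.0185, 0.1423]
ee_rot: [-0.102, 0.995, -0.0, -0.0]
ft_force: [-0.1, -0.6, -1.0]
grip_width: 0.423
grasp_force: 0.0
clock: 9.08
position: [0.4544, -0.0195, 0.1423]
ee_rot: [-0.108, 0.994, -0.0, 0.0]
ft_force: [-0.9, -0.4, 0.2]
grip_width: 0.419
grasp_force: 0.0
shift [ 1.  -0.5  0.3] twist 0.0 | t 9.08 p [ 0.4544 -0.0195  0.1423] phi [-1.67857e+02  1.07000e-01] F [-0.9 -0.4  0.2] w 0.419 g 0.0 q [ 0.89  0.28 -1.03  2.03  0.28  0.98  1.51] tilt [-0. -0. -1.]
53 peg [ 9.56  1.87 16.53]
48 peg [ 9.51  4.45 14.76]
```

View pics/near3.png

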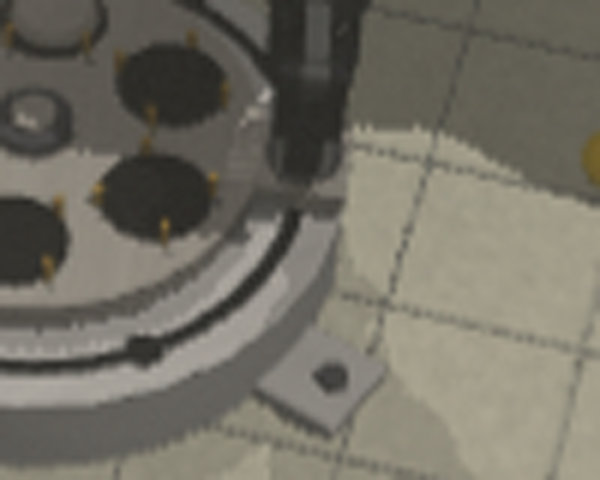

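The lug is about 1° short of the hole and the button is hidden behind the finger. Continue in half-millimetre steps.

```bash

python3 -m creep '[[[0,-0.5,0],-0.005],[[0,-1,0],-0.009],[[0,-1,0],-0.009]]'
python3 look.py pics/n4.png 370 280
python3 -m creep '[[[0,-0.5,0],-0.005],[[0,-1,0],-0.009],[[0,-1,0],-0.009]]'
python3 look.py pics/n5.png 370 280
```

```text
clock: 9.43
position: [0.4546, -0.0203, 0.1423]
ee_rot: [-0.113, 0.994, 0.0, 0.0]
ft_force: [0.5, 0.2, 0.4]
grip_width: 0.418
grasp_force: 0.2
53 peg [ 9.9   4.52 15.95]
43 peg [ 9.67  4.48 14.86]
clock: 9.78
position: [0.4548, -0.0213, 0.1423]
ee_rot: [-0.117, 0.993, -0.0, -0.0]
ft_force: [0.0, 1.5, 0.3]
grip_width: 0.418
grasp_force: 0.4
53 peg [10.35  2.53 16.21]
44 peg [10.85  6.   16.07]
```

```bash

python3 -m creep '[[[0,-0.4,0],-0.004],[[0,-0.8,0],-0.007],[[0,-0.8,0],-0.007]]'
python3 look.py pics/n6.png 370 280
```

```text
clock: 10.13
position: [0.455, -0.0222, 0.1423]
ee_rot: [-0.12, 0.993, -0.0, -0.0]
ft_force: [-0.1, -0.6, -0.3]
grip_width: 0.419
grasp_force: 0.4
54 peg [10.67  2.6  16.8 ]
43 peg [10.96  6.   16.18]
```

View pics/n6.png

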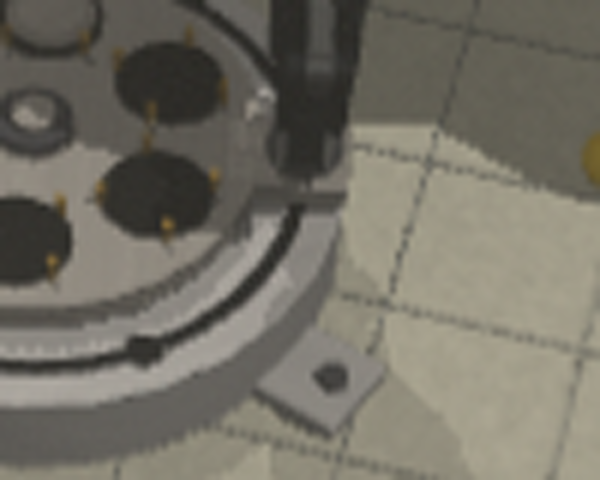

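The button is hidden, so open wide, lift off and look before going any further.

```bash

python3 -m creep '[[[0,0,0],0],[[0,0,0],0],[[0,0,0],0]]' 0.65
python3 -m creep '[[[0,0,-20],0],[[0,0,-40],0],[[0,0,-70],0],[[0,0,-100],0],[[0,0,-100],0]]'
python3 - <<'E'
from workcell import camera
from h import *
o=[]
for n,u,v in (("side",360,270),("top",320,290)):
    c=camera(n); W,b,C,m=jig(c,(.559,.003))
    d=W[...,:2]-[.559,.003]; r=np.hypot(d[...,0],d[...,1]); a=np.degrees(np.arctan2(d[...,1],d[...,0])); Z=W[...,2]
    s=(r>.068)&(r<.092)&(abs(a)<60)&(Z>.1)&(Z<.12); print(n,"peg",s.sum(),a[s].mean())
    a2=a%360; s=(r>.09)&(r<.126)&(abs(a2-190)<12)&(Z>.076)&(Z<.105)
    if s.any(): print("button",s.sum(),np.percentile(Z[s],[10,50,90]),a2[s].mean())
    o.append(cv2.resize(c["pixels"][v-50:v+50,u-40:u+40,::-1],None,fx=5,fy=5,interpolation=cv2.INTER_CUBIC))
cv2.imwrite("pics/n7.png",np.hstack(o))
E
```

```text
clock: 10.48
position: [0.455, -0.0222, 0.1424]
ee_rot: [-0.12, 0.993, -0.0, 0.0]
ft_force: [0.5, -0.2, -0.3]
grip_width: 0.653
grasp_force: 0.0
clock: 10.9
position: [0.4571, -0.0216, 0.2471]
ee_rot: [-0.121, 0.993, -0.001, 0.003]
ft_force: [1.0, -0.4, -0.1]
grip_width: 0.652
grasp_force: 0.0
side peg 54 10.591858946161063
button 109 [0.08915315 0.09352215 0.09715844] 190.55650544184738
top peg 45 11.083309204697905
```

View pics/n7.png

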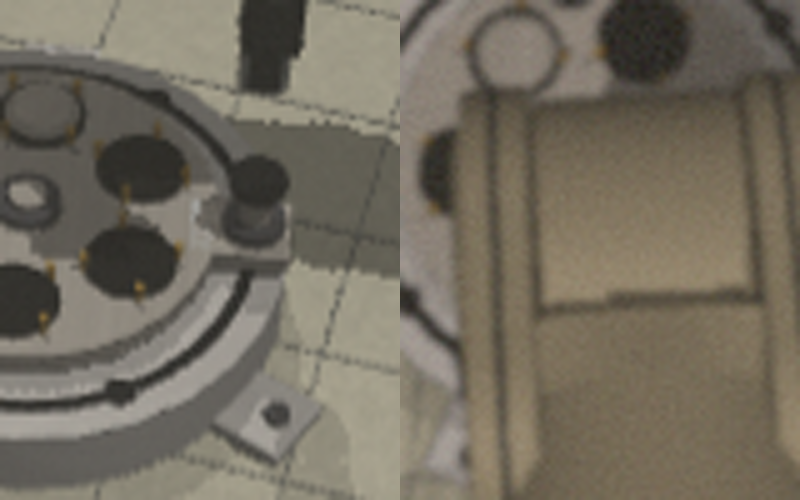

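The side crop shows the button at (258,180), standing clear of its collar. Its height reads 0.097 m, the same as at the start, and the table has turned about 60°, so it is locked.

```bash
python3 -m creep '[[[0,0,0],0],[[0,0,0],0],[[0,0,0],0]]' && python3 -c "
from workcell import manip; print(manip.hand_in())"
```

```text
clock: 11.25
position: [0.4545, -0.022, 0.2414]
ee_rot: [-0.12, 0.993, 0.0, -0.001]
ft_force: [-0.5, -0.1, -1.1]
grip_width: 0.656
grasp_force: 0.0
the job is handed in; nothing more can be done
None
```

Job handed in: the turntable went one hole (about 60°) anticlockwise, and the last camera check showed the plunger fully out again; I did not check the blanks or bystanders after the move, but the arm never went near the bystanders.

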